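# Clamp a cork block in the bench jig and lock it with the pin

## Task

Get the cork block ready for trimming: push the jig's sliding aluminium jaw forward until the block is held snug and square between the jaw and the wooden stop. Then push the red-headed steel locking pin along its trough, through the eye of the steel bracket and on through the eye of the jaw, until its head is fully home. Leave the other things on the bench alone.

Things in the scene. Friction and masses are not known exactly. Their poses are not given: they have to be found in the camera images.
- jig: Bench jig fixed to the worktop, may stand turned (yaw). Plywood base plate 12 mm thick, x -110..85, y -64..64 mm, with a strip x -58..2 out to y -204 under the pin's trough. Origin: on the worktop, z up. +x: the way the jaw slides to clamp; +y: the way the pin goes in. The pin's axis lies at x -28, z 42 mm.
- bracket_eye (a point): Centre of the entry mouth of the eye (hole 13 mm across) in the fixed steel bracket, a plate 46 mm wide, 10 mm thick, top 62 mm over the worktop. Eye at jig x -28, y -72, z 42 mm; the pin enters it towards jig +y. Axes as the jig's.
- stop_face (a point): Middle of the face of the fixed wooden stop (104 mm wide, 18 mm thick, top 42 mm over the worktop), at jig x 60, y 0, z 28 mm. Axes as the jig's.
- jaw (a joint): Travel of the sliding aluminium jaw along jig +x, m: 0 = fully drawn back, 0.047 = clamping face 50 mm from the stop, so that it just holds the block and its eye lines up with the bracket's eye; 0.055 = end of its slide (only without the block). It slides stiffly, about 2.5 N, and stays where it is left.
- jaw_back (a point): Centre of the black rubber pad (50 mm wide, 22 mm high) on the jaw's back, to be pushed towards jig +x; jig y 10, z 28.5 mm. Jaw 88 mm wide, 24 mm thick with pad, top 44 mm over the worktop. Behind it (jig -x) the plate is free but for the jaw's eye plate, running back 31 mm from there at jig y -55..-43 mm. Axes as the jig's.
- jaw_eye (a point): Centre of the eye (hole 12.5 mm across, chamfered 2 mm) in the jaw's eye plate, mid-thickness; plate 12 mm thick (jig y -55..-43 mm), top 62 mm over the worktop; moves with the jaw. At travel 0.047 it is in line with the bracket's eye, 23 mm past that eye's mouth. Axes as the jig's.
- pin: Loose steel locking pin, 70 g: shaft 10 mm thick, 84 mm long, last 8 mm tapered to 4 mm; red plastic head 24 mm across, 14 mm thick. Starts lying in its trough, tip short of the bracket's eye. Origin: on its axis at the front face of the head; own +y runs along the shaft to the tip (x, z turn as it rolls).
- pin_tip (a point): Centre of the pin's tip end, 84 mm along own +y from the pin's origin. With the pin home it stands 21 mm past the middle of the jaw's eye plate.
- pin_head (a point): Centre of the back of the pin's red head (the flat face, 24 mm across, to be pushed towards jig +y).
- cork: Loose brown cork block, 105 x 50 x 32 mm (own x, y, z), 120 g, lying on the base plate between jaw and stop with its 105 mm length roughly along jig y, perhaps a little askew. Origin: centre of its underside.
- foam: Bystander: loose ochre foam block, 155 x 47 x 46 mm (own x, y, z), lying on the worktop. Origin: centre of its underside.
- dropper: Bystander: loose small brown dropper bottle with black cap, 33 mm across, 102 mm high, standing. Origin: centre of its underside.
- pot: Bystander: loose white pot with tan lid, 62 mm across, 35 mm high. Origin: centre of its underside.
- pin_home (a point): Where the pin's origin lies when home: jig x -28, y -112, z 42 mm; the head is stopped here. The trough is angle iron, open above: narrow for the shaft at jig y -112..-72 mm, walls up to the pin's axis; wide for the head at jig y -200..-112 mm, walls ending 4 mm below the axis. Axes as the jig's.
Not all that is in view belongs to the job. Leave any blue look-alike of the pin alone.

How it is judged:
By the outcome, as a careful person would: the job done as asked, in the order asked, and still so for the second after the job is handed in, with the robot touching nothing.
It also fails if it takes over 48 s, if anything falls off the work surface, if the arm or the gripper's body presses on something with over 40 N, if the wrist force passes 120 N, or if a joint passes its speed limit or range.

## Robot

A 6-joint arm with a two-finger parallel gripper is mounted at the origin on a cart in front of the work surface, level with it; the furniture and walls round the work are solid. World frame = base frame: x ahead of the robot, y to its left, z up, the work surface at z = 0. Lengths are in m, angles in rad, forces in N, time in s.
With the tool pointing down it reaches from about 0.25 to 0.8 m from the base axis. Payload 3.9 kg.
Tool frame: the origin (TCP) lies on the centre line of the jaws, within the pads' length; the fingertips stand 14 mm ahead of it and the grasp point (between the pads) lies 5 mm behind it; z points along the fingers, y is the line along which they close (so a half turn about z gives the same grasp; the last joint's range is limited). The gripper opens to 85 mm and grips with 20 to 120 N. Pads are 22 mm wide; open, the fingers measure 114 mm over their backs; the gripper's body (76 mm by 85 mm) begins 54 mm behind the grasp point. The pads swing forward as they close: fully open they stand 13 mm farther back than shut.
Start: joints at [-1.109, 0.26, -0.138, 1.173, 0, 1.571], TCP at [0.234, -0.47, 0.221] pointing down, gripper open.
Joint ranges: [-2.78, 2.78], [-0.83, 1.72], [-1.28, 1.37], [-1.9, 2.12], [-1.57, 1.48], [-3.14, 3.14]. Speed limits (rad/s): [2.57, 2.57, 3.14, 3.14, 3.14, 3.14].

## Interface

Orientations are given as a unit quaternion [w, x, y, z].
In Python, from rig import monitor, eyes, workorder, nets gives the robot as it stands.
- The arm moves only by the tool step_arm, never from a script. Its argument "rows" is a list of rows, each an object of numbers: "tx", "ty", "tz": the shift along the tool's x, y, z in cm; "roll": the turn about the tool's z in degrees. In form: [{"tx": .., "ty": .., "tz": .., "roll": ..}, ...]. A call has exactly 10 rows; each row is the pose to reach, as a shift and turn from the pose commanded when the call began, along the tool's axes at that moment; what a row does not reach only later rows make up. A row lasts 1/8 s, in which the tool goes at most 62.5 mm and 10.7 degrees, less where a joint would pass 70% of its speed; a pose out of reach is approached as far as the arm can. A call with a gripper value outside its range is refused whole. "claw" is the opening, from 0 (shut) to 1 (fully open), set as the call begins (left out, the last holds). The fingers move at their own pace and stop on an object; "force" is the grip in N (left out, the last holds). Time passes only in rows, so rows that repeat a pose let the fingers close, or fill a call up. It gives the time, the measured TCP pose, the force, the opening and the grip force at its end, in the units of the state.
- monitor.read_state(): the state, without advancing time (a new reading comes with each control period).
- eyes.capture(name): name is "side" or "top"; returns the picture (384x512x3 uint8, blue, green, red); there is no depth.
- eyes.camera_info(name): a dict with "camera_matrix" (3x3 intrinsics, pixels), "rvec" (rotation vector, rad) and "tvec" (3), from world to camera coordinates, as OpenCV has them. Camera axes: x right, y down, z forward; pixel columns grow to the right and rows downward; lengths in m; the calibration is good to about 2 mm. A picture is of the moment at which its call begins. camera_info takes no time and is no camera call.
- workorder.finish_job(): hands the job in; it is judged then, once.
Trained networks look in the newest picture that a camera, given by its name, has taken for a name from the list of things; names that differ only in an ending like _2 or _b are one class to them, and where a whole thing is asked for, a point or a joint stands for the part that bears it (a point fixed in the world has none). Each returns a list of dicts, best first, with "p" (0 to 1); they miss things now and then, are a little off and sometimes report something else, mostly with a low value. They report only what shows in the picture. A call takes as long as a camera call. They do not tell look-alikes from the thing itself.
- nets.search_frame(camera, target): "box" ([left, top, right, bottom] in pixels, round what is visible of it).
The state is a dict: "clock": time; "joint_positions": joint angles; "qd": joint speeds; "tau": joint torques, N m; "eef_pos": TCP position; "orientation": TCP orientation; "force": force on the tool from outside, world axes, zero at the start; "torque": the same for the moment, N m; "opening": finger opening in m; "grasp_force": force on a finger pad.
Only numpy, scipy, OpenCV 4.12 (cv2) and the standard library are available. Lean on these libraries where they do the work, as an engineer would, in place of code of your own. Each camera call takes 0.05 s, during which the arm holds its last target. There are 200 camera calls.

## Working session

There is one attempt and no reset: what is moved stays moved. The work goes in short steps, Python scripts to look and compute and a tool call to move; the robot and the scene stay as the last step left them, time stands still between calls to the robot, and variables do not carry over. Pictures are saved under pics/ and viewed, at most 11 in all, crops included, and the job is handed in when it is done.

Besides the shell and the picture viewer there is one more tool, called after "Emit:" by a JSON object that holds its "name" and its "arguments", one argument or row to a line. step_arm: Moves the arm, as the interface text tells. Its arguments: {"type":"object","properties":{"rows":{"type":"array","items":{"type":"object","properties":{"tx":{"type":"number"},"ty":{"type":"number"},"tz":{"type":"number"},"roll":{"type":"number"}}}},"claw":{"type":"number"},"force":{"type":"number"}},"required":["rows"]}

```bash
mkdir -p pics; ls
python3 - <<'E'
from rig import monitor, eyes, nets
import cv2
print(monitor.read_state())
for c in("top","side"):
    im=eyes.capture(c); cv2.imwrite(f"pics/{c}0.png",im); print(c,eyes.camera_info(c))
    for t in("jig","jaw","pin","pin_head","cork","foam","dropper","pot"):
        print(t,[(round(d["p"],2),[round(v) for v in d["box"]]) for d in nets.search_frame(c,t)][:3])
E
```

```text
pics
{'clock': 0.0, 'joint_positions': array([-1.10899544e+00,  2.60665252e-01, -1.39380608e-01,  1.17269367e+00,
       -8.58042726e-06,  1.57078045e+00]), 'qd': array([ 1.19410890e-03, -1.55390100e-04,  2.20493937e-05, -4.31718808e-04,
        9.31601387e-04, -4.16578163e-04]), 'tau': array([-2.10240330e-03, -4.05675673e+01,  2.53924245e+01,  1.87496783e-02,
       -1.62113292e-04,  2.22393581e-06]), 'eef_pos': array([ 0.23360373, -0.46937882,  0.22057039]), 'orientation': array([-9.44833334e-04,  9.73458441e-01,  2.28861790e-01, -2.26523305e-04]), 'force': array([ 0.28609952, -0.08598116, -1.27871324]), 'torque': array([-0.01715376,  0.03966484, -0.02085118]), 'grasp_force': 0.0, 'opening': 0.08560323770653323}
top {'camera_matrix': array([[469.86717517,   0.        , 254.77176276],
       [  0.        , 469.86717517, 186.6988137 ],
       [  0.        ,   0.        ,   1.        ]]), 'rvec': array([ 2.18416976, -2.16103832,  0.09323316]), 'tvec': array([0.01589823, 0.53444012, 1.5675697 ])}
jig [(0.65, [214, 168, 298, 224])]
jaw [(0.79, [222, 192, 253, 214])]
pin [(0.49, [317, 15
[... 260 characters left out ...]

side {'camera_matrix': array([[412.02884477,   0.        , 257.45891748],
       [  0.        , 412.02884477, 186.39973148],
       [  0.        ,   0.        ,   1.        ]]), 'rvec': array([ 2.04590469, -0.00720745, -0.02361781]), 'tvec': array([-0.50612205,  0.05217853,  1.18673943])}
jig [(0.65, [222, 170, 298, 225])]
jaw [(0.66, [233, 172, 256, 196])]
pin [(0.66, [274, 210, 308, 222]), (0.66, [293, 232, 319, 256]), (0.45, [235, 190, 248, 214])]
pin_head [(0.75, [287, 233, 317, 257]), (0.68, [233, 191, 247, 211]), (0.51, [272, 211, 309, 222])]
cork [(0.68, [257, 172, 283, 195])]
foam [(0.77, [275, 275, 351, 308])]
dropper [(0.5, [229, 135, 240, 165])]
pot [(0.76, [208, 252, 238, 278])]
```

Run:
```python
import cv2
a=cv2.imread("pics/top0.png")[130:250,200:400]; b=cv2.imread("pics/side0.png")[120:320,190:370]
cv2.imwrite("pics/topc.png",cv2.resize(a,None,fx=4,fy=4,interpolation=cv2.INTER_CUBIC))
cv2.imwrite("pics/sidec.png",cv2.resize(b,None,fx=3,fy=3,interpolation=cv2.INTER_CUBIC))
```

```text
(no output)
```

View pics/topc.png

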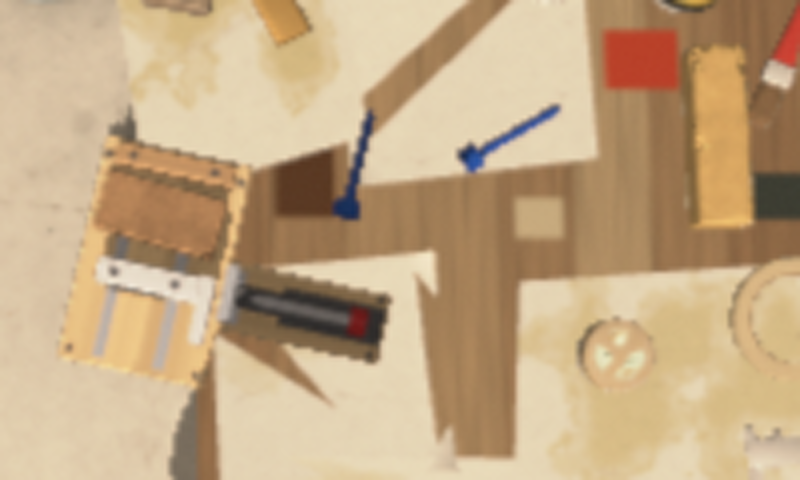

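View pics/sidec.png

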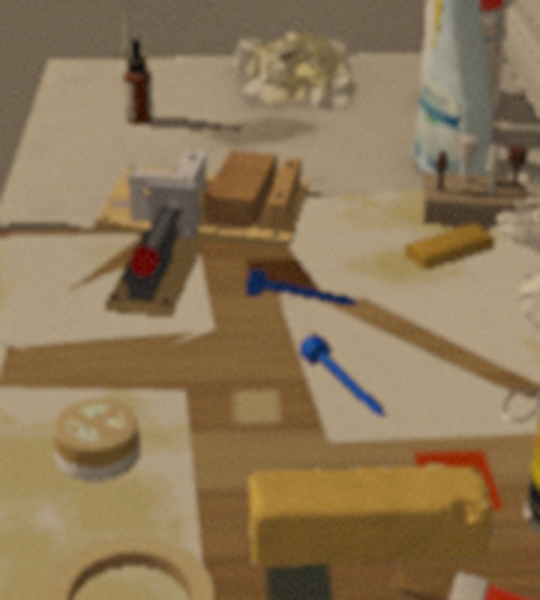

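View pics/top0.png

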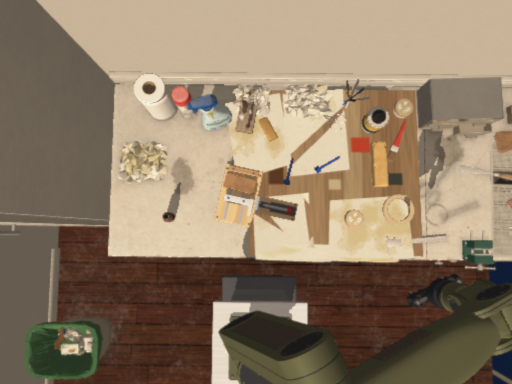

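Candidates for the pin are the red-headed one in the trough (top px 289,210; side px 238,207), a blue look-alike at top (285,182) and another at top (318,169). I choose the red one. The jig's plate corners are clear in both pictures, so I'll fit the pose from them.

```bash
cat > h.py <<'E'
import numpy as np, cv2
from rig import eyes
I={c:eyes.camera_info(c) for c in("top","side")}
def proj(c,P):
    i=I[c]; return cv2.projectPoints(np.array(P,float).reshape(-1,3),i["rvec"],i["tvec"],i["camera_matrix"],None)[0].reshape(-1,2)
def ray(c,uv,z):
    i=I[c]; R=cv2.Rodrigues(i["rvec"])[0]; C=-R.T@i["tvec"]
    d=R.T@np.linalg.inv(i["camera_matrix"])@np.array([*uv,1.]); return C+d*(z-C[2])/d[2]
def j2w(p,P):
    c,s=np.cos(p[2]),np.sin(p[2]); P=np.atleast_2d(np.array(P,float))/1000
    return np.c_[p[0]+c*P[:,0]-s*P[:,1],p[1]+s*P[:,0]+c*P[:,1],P[:,2]]
def w2j(p,w):
    c,s=np.cos(p[2]),np.sin(p[2]); dx,dy=w[0]-p[0],w[1]-p[1]
    return np.array([c*dx+s*dy,-s*dx+c*dy,w[2]])*1000
E
cat > fit.py <<'E'
from h import *
from scipy.optimize import least_squares
T=[((85,64,12),(110,137)),((85,-64,12),(250,165)),((-110,-64,12),(195,385)),((-110,64,12),(62,357)),((2,-204,12),(388,297)),((-58,-204,12),(375,362))]
S=[((-58,-204,12),(107,305)),((2,-204,12),(172,315)),((85,-64,12),(292,240))]
J=[t[0] for t in T];U=np.array([t[1] for t in T])/4+[200,130]
K=[t[0] for t in S];V=np.array([t[1] for t in S])/3+[190,120]
f=lambda p:np.r_[(proj("top",j2w(p,J))-U).ravel(),(proj("side",j2w(p,K))-V).ravel()]
r=least_squares(f,[.4,.05,0],loss="soft_l1"); p=r.x; print(p,np.round(f(p).reshape(-1,2),1).tolist())
np.save("p.npy",p)
q=least_squares(lambda p:f(p)[:12],p).x; print("top only",q)
# head back centre, jaw edge
print("head top",w2j(p,ray("top",(200+358/4,130+322/4),.047)))
print("head side back",[ (y,proj("side",j2w(p,[(-28,y,42)]))) for y in(-200,-190,-180,-170)], (190+144/3,120+261/3))
for n,uv,z in(("jawtopL back",(97,284),.044),("jaw front",(103,256),.044),("corkTL",(105,163),.044),("corkTR",(230,195),.044),("corkBR",(222,252),.044),("corkBL",(95,225),.044)):
    print(n,w2j(p,ray("top",(200+uv[0]/4,130+uv[1]/4),z)))
b=cv2.imread("pics/top0.png")
im=cv2.resize(b[130:250,200:400],None,fx=4,fy=4,interpolation=cv2.INTER_CUBIC)
for P in([(85,64,12),(85,-64,12),(2,-64,12),(2,-204,12),(-58,-204,12),(-58,-64,12),(-110,-64,12),(-110,64,12)],[(-28,-200,42),(-28,-72,42)],[(60,-52,42),(60,52,42),(78,52,42),(78,-52,42)]):
    cv2.polylines(im,[((proj("top",j2w(p,P))-[200,130])*4+1.5).astype(int)],True,(0,255,0),1)
b=cv2.imread("pics/side0.png")
m2=cv2.resize(b[150:250,190:320],None,fx=5,fy=5,interpolation=cv2.INTER_CUBIC)
for P in([(85,64,12),(85,-64,12),(2,-64,12),(2,-204,12),(-58,-204,12),(-58,-64,12),(-110,-64,12),(-110,64,12)],[(-28,-200,42),(-28,-72,42)]):
    cv2.polylines(m2,[((proj("side",j2w(p,P))-[190,150])*5+2).astype(int)],True,(0,255,0),1)
a=im[100:400,0:420]; cv2.imwrite("pics/ov.png",np.hstack([cv2.resize(a,(420,300)),cv2.resize(m2,(380,292))[:292].copy() if 0 else cv2.copyMakeBorder(cv2.resize(m2,(380,292)),0,8,0,0,0)]))
print("plan", {n:np.round(j2w(p,[P])[0],4) for n,P in(("behind jaw",(-70,10,28)),("head behind",(-28,-220,42)),("home",(-28,-126,42)))})
E
python3 fit.py
```

```text
[ 0.51912711  0.07304712 -0.19923587] [[-0.8, -1.0], [0.7, -0.3], [2.5, 0.6], [-1.1, -0.3], [1.4, -1.1], [1.1, -0.1], [-0.9, -1.5], [-0.1, -2.7], [-0.5, -1.1]]
top only [ 0.51852901  0.07484028 -0.20879569]
head top [ -30.65022199 -177.41638317   47.        ]
head side back [(-200, array([[235.79841117, 210.42137782]])), (-190, array([[236.75960094, 208.47953135]])), (-180, array([[237.70524264, 206.56909592]])), (-170, array([[238.6357105 , 204.68931548]]))] (238.0, 207.0)
jawtopL back [-44.81284408  41.7317952   44.        ]
jaw front [-20.886544    41.84740609  44.        ]
corkTL [55.91456823 56.95491727 44.        ]
corkTR [ 51.32467565 -51.27431556  44.        ]
corkBR [  3.09230423 -54.69964986  44.        ]
corkBL [ 3.12717638 53.9633067  44.        ]
plan {'behind jaw': array([0.4525, 0.0967, 0.028 ]), 'head behind': array([ 0.4481, -0.1371,  0.042 ]), 'home': array([ 0.4667, -0.0449,  0.042 ])}
```

View pics/ov.png

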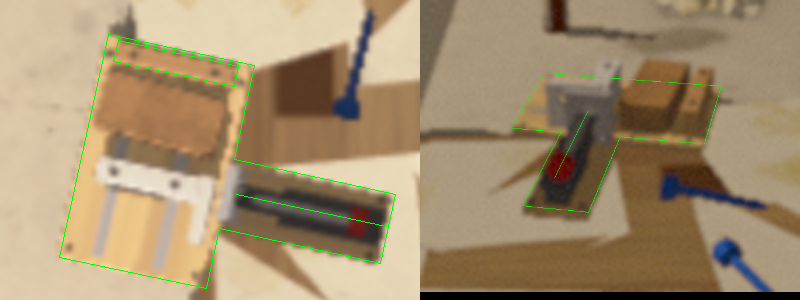

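The overlay fits within 1–2 px: jig at (0.519, 0.073), yaw about -0.2. The jaw's back is at jig x of about -45 (travel roughly 0.015), and the red pin's head is at jig y of about -177. Next I go above the spot behind the jaw with the fingers shut.

Emit:
{"name": "step_arm", "arguments": {
  "rows": [
    {"tx": 4.4,"ty": -4.1,"tz": 0,"roll": 4},
    {"tx": 8.8,"ty": -8.3,"tz": 0,"roll": 8},
    {"tx": 13.2,"ty": -12.5,"tz": 1,"roll": 12},
    {"tx": 17.6,"ty": -16.6,"tz": 2,"roll": 16},
    {"tx": 22,"ty": -20.8,"tz": 3,"roll": 20},
    {"tx": 26.4,"ty": -24.9,"tz": 4,"roll": 24},
    {"tx": 30.8,"ty": -29.1,"tz": 5,"roll": 28},
    {"tx": 35.2,"ty": -33.2,"tz": 6,"roll": 32},
    {"tx": 39.6,"ty": -37.4,"tz": 7,"roll": 35},
    {"tx": 44,"ty": -41.5,"tz": 8,"roll": 38}
  ],
  "claw": 0
}}

```text
clock: 2.15
eef_pos: [0.4208, -0.0307, 0.1469]
orientation: [-0.03, 0.998, -0.06, 0.001]
force: [-0.8, -0.4, -0.8]
opening: -0.0001
grasp_force: 0.0
```

```bash
cat > s.py <<'E'
from h import *
from rig import monitor
from scipy.spatial.transform import Rotation as R
p=np.load("p.npy"); s=monitor.read_state(); q=s["orientation"]
x=R.from_quat([q[1],q[2],q[3],q[0]]).as_matrix()[:,0]
print("t",s["clock"],"tcp",s["eef_pos"].round(4),"jig",w2j(p,s["eef_pos"]).round(1),"toolyaw-jig",round(np.degrees(np.arctan2(x[1],x[0])-p[2]),1),"F",s["force"].round(1),"open",s["opening"],"j",s["joint_positions"].round(2))
E
python3 s.py
```

```text
t 2.15 tcp [ 0.4208 -0.0307  0.1469] jig [ -75.8 -121.2  146.9] toolyaw-jig 4.6 F [-0.8 -0.4 -0.8] open -0.0001082476729228414 j [-0.12  0.14 -0.51  0.93  0.06  3.14]
```

Emit:
{"name": "step_arm", "arguments": {
  "rows": [
    {"roll": -10},
    {"roll": -20},
    {"roll": -30},
    {"roll": -40},
    {"roll": -50},
    {"roll": -60},
    {"roll": -70},
    {"roll": -80},
    {"roll": -90},
    {"roll": -100}
  ]
}}

```text
schema error: expected keys tx, ty, tz, roll
```

```bash
python3 s.py
```

```text
t 2.15 tcp [ 0.4208 -0.0307  0.1469] jig [ -75.8 -121.2  146.9] toolyaw-jig 4.6 F [-0.8 -0.4 -0.8] open -0.0001082476729228414 j [-0.12  0.14 -0.51  0.93  0.06  3.14]
```

Emit:
{"name": "step_arm", "arguments": {
  "rows": [
    {"tx": 0,"ty": 0,"tz": 0,"roll": -10},
    {"tx": 0,"ty": 0,"tz": 0,"roll": -20},
    {"tx": 0,"ty": 0,"tz": 0,"roll": -30},
    {"tx": 0,"ty": 0,"tz": 0,"roll": -40},
    {"tx": 0,"ty": 0,"tz": 0,"roll": -50},
    {"tx": 0,"ty": 0,"tz": 0,"roll": -60},
    {"tx": 0,"ty": 0,"tz": 0,"roll": -70},
    {"tx": 0,"ty": 0,"tz": 0,"roll": -80},
    {"tx": 0,"ty": 0,"tz": 0,"roll": -90},
    {"tx": 0,"ty": 0,"tz": 0,"roll": -100}
  ]
}}

```text
clock: 3.4
eef_pos: [0.4198, -0.033, 0.1472]
orientation: [-0.019, 0.687, 0.726, 0.023]
force: [-0.3, 0.2, -0.4]
opening: -0.0003
grasp_force: 0.0
```

```bash
python3 s.py
```

```text
t 3.4 tcp [ 0.4198 -0.033   0.1472] jig [ -76.4 -123.6  147.2] toolyaw-jig 104.6 F [-0.3  0.2 -0.4] open -0.0003467720112433914 j [-0.12  0.14 -0.51  0.93  0.06  1.39]
```

```bash
cat > g.py <<'E'
import sys
exec(open("s.py").read())
M=R.from_quat([q[1],q[2],q[3],q[0]]).as_matrix()
print("toolz",M[:,2].round(3),"toolx",M[:,0].round(3))
for a in sys.argv[1:]:
    P=[float(v) for v in a.split(",")]
    w=j2w(p,[P])[0]; print(P,w.round(3),"t cm",(M.T@(w-s["eef_pos"])*100).round(2))
E
python3 g.py -85,10,100 -85,10,34
```

```text
t 3.4 tcp [ 0.4198 -0.033   0.1472] jig [ -76.4 -123.6  147.2] toolyaw-jig 104.6 F [-0.3  0.2 -0.4] open -0.0003467720112433914 j [-0.12  0.14 -0.51  0.93  0.06  1.39]
toolz [ 0.005  0.059 -0.998] toolx [-0.056  0.997  0.059]
[-85.0, 10.0, 100.0] [0.438 0.1   0.1  ] t cm [12.85  2.5   5.5 ]
[-85.0, 10.0, 34.0] [0.438 0.1   0.034] t cm [12.46  2.45 12.09]
```

Emit:
{"name": "step_arm", "arguments": {
  "rows": [
    {"tx": 2,"ty": 0.4,"tz": 0,"roll": -9},
    {"tx": 4,"ty": 0.8,"tz": 0,"roll": -18},
    {"tx": 6,"ty": 1.2,"tz": 1,"roll": -27},
    {"tx": 8,"ty": 1.6,"tz": 2,"roll": -36},
    {"tx": 10,"ty": 2,"tz": 3,"roll": -45},
    {"tx": 11.5,"ty": 2.3,"tz": 4,"roll": -54},
    {"tx": 12.8,"ty": 2.5,"tz": 5,"roll": -63},
    {"tx": 12.8,"ty": 2.5,"tz": 5.5,"roll": -72},
    {"tx": 12.8,"ty": 2.5,"tz": 5.5,"roll": -75},
    {"tx": 12.8,"ty": 2.5,"tz": 5.5,"roll": -75}
  ]
}}

```text
clock: 4.65
eef_pos: [0.4385, 0.0996, 0.0999]
orientation: [-0.001, 0.105, 0.994, 0.03]
force: [-1.4, 0.5, -0.6]
opening: 0.0
grasp_force: 0.0
```

```bash
python3 g.py -80,10,36 -60,10,36 -30,10,36
python3 - <<'E'
from h import *
a=eyes.capture("top")[140:240,200:320]; b=eyes.capture("side")[140:240,200:320]
cv2.imwrite("pics/a1.png",cv2.resize(np.hstack([a,b]),(792,330),interpolation=cv2.INTER_CUBIC))
E
```

```text
t 4.65 tcp [0.4385 0.0996 0.0999] jig [-84.3  10.1  99.9] toolyaw-jig 179.3 F [-1.4  0.5 -0.6] open 1.8453269424052032e-05 j [ 0.18  0.21 -0.54  0.8   0.06  0.39]
toolz [ 0.004  0.059 -0.998] toolx [-0.978  0.209  0.008]
[-80.0, 10.0, 36.0] [0.443 0.099 0.036] t cm [-0.48 -0.38  6.38]
[-60.0, 10.0, 36.0] [0.462 0.095 0.036] t cm [-2.48 -0.35  6.36]
[-30.0, 10.0, 36.0] [0.492 0.089 0.036] t cm [-5.48 -0.32  6.34]
```

View pics/a1.png

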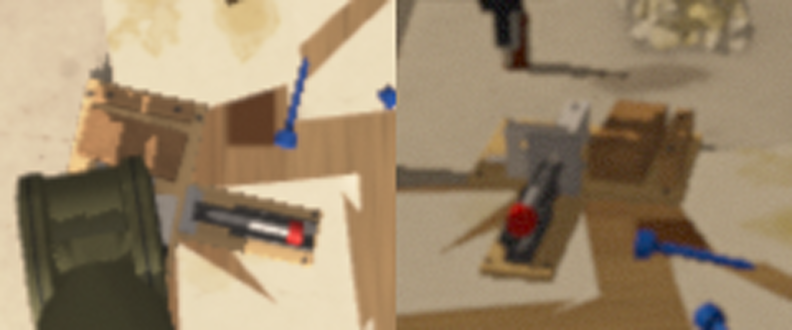

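The arm is now over the plate behind the jaw, with the pin and jig undisturbed. I'll lower and start the push.

Emit:
{"name": "step_arm", "arguments": {
  "rows": [
    {"tx": -0.2,"ty": -0.2,"tz": 2,"roll": 0},
    {"tx": -0.3,"ty": -0.3,"tz": 4,"roll": 0},
    {"tx": -0.4,"ty": -0.4,"tz": 5.5,"roll": 0},
    {"tx": -0.4,"ty": -0.4,"tz": 6.3,"roll": 0},
    {"tx": -0.8,"ty": -0.4,"tz": 6.3,"roll": -0.7},
    {"tx": -1.3,"ty": -0.4,"tz": 6.3,"roll": -0.7},
    {"tx": -1.8,"ty": -0.4,"tz": 6.3,"roll": -0.7},
    {"tx": -2.2,"ty": -0.4,"tz": 6.3,"roll": -0.7},
    {"tx": -2.6,"ty": -0.4,"tz": 6.3,"roll": -0.7},
    {"tx": -3.0,"ty": -0.4,"tz": 6.3,"roll": -0.7}
  ]
}}

```text
clock: 6.0
eef_pos: [0.4672, 0.0955, 0.0368]
orientation: [-0.001, 0.096, 0.995, 0.03]
force: [-0.1, 0.2, 0.3]
opening: -0.0003
grasp_force: 0.0
```

```bash
python3 g.py -25,10,36
```

```text
t 6.0 tcp [0.4672 0.0955 0.0368] jig [-55.4  11.7  36.8] toolyaw-jig 180.4 F [-0.1  0.2  0.3] open -0.0002640902041758114 j [ 0.16  0.33 -0.58  0.65  0.06  0.36]
toolz [ 0.005  0.06  -0.998] toolx [-0.981  0.192  0.007]
[-25.0, 10.0, 36.0] [0.497 0.088 0.036] t cm [-3.04 -0.19  0.04]
```

Now push: about 22 mm in 10 rows.

Emit:
{"name": "step_arm", "arguments": {
  "rows": [
    {"tx": -0.2,"ty": 0,"tz": 0,"roll": 0},
    {"tx": -0.5,"ty": 0,"tz": 0,"roll": 0},
    {"tx": -0.8,"ty": 0,"tz": 0,"roll": 0},
    {"tx": -1.1,"ty": 0,"tz": 0,"roll": 0},
    {"tx": -1.4,"ty": -0.1,"tz": 0,"roll": 0},
    {"tx": -1.6,"ty": -0.1,"tz": 0,"roll": 0},
    {"tx": -1.8,"ty": -0.1,"tz": 0,"roll": 0},
    {"tx": -2.0,"ty": -0.1,"tz": 0,"roll": 0},
    {"tx": -2.1,"ty": -0.1,"tz": 0,"roll": 0},
    {"tx": -2.2,"ty": -0.1,"tz": 0,"roll": 0}
  ]
}}

```text
clock: 7.25
eef_pos: [0.4884, 0.0903, 0.0365]
orientation: [-0.001, 0.096, 0.995, 0.03]
force: [0.5, -0.2, -0.4]
opening: -0.0001
grasp_force: 0.0
```

```bash
python3 g.py -25,10,36;python3 - <<'E'
from h import *
a=eyes.capture("top")[140:240,200:320]; b=eyes.capture("side")[140:240,200:320]
cv2.imwrite("pics/a2.png",cv2.resize(np.hstack([a,b]),(792,330),interpolation=cv2.INTER_CUBIC))
E
```

```text
t 7.25 tcp [0.4884 0.0903 0.0365] jig [-33.6  10.8  36.5] toolyaw-jig 180.4 F [ 0.5 -0.2 -0.4] open -9.028815740396825e-05 j [ 0.14  0.36 -0.53  0.67  0.06  0.34]
toolz [ 0.005  0.06  -0.998] toolx [-0.981  0.192  0.007]
[-25.0, 10.0, 36.0] [0.497 0.088 0.036] t cm [-0.86 -0.09  0.04]
```

View pics/a2.png

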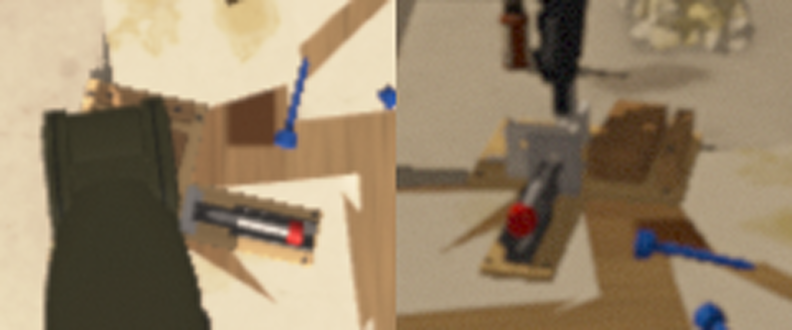

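```bash
cat > dr.py <<'E'
from h import *
import sys
p=np.load("p.npy")
def draw(im,c,sc,off,P,col):
    cv2.polylines(im,[((proj(c,j2w(p,P))-off)*sc+sc/2).astype(int)],True,col,1)
def side(fn,out,ts):
    off=np.array([215,155]); b=cv2.imread(fn)[155:215,215:295]
    m=[]
    for t in ts:
        im=cv2.resize(b,None,fx=5,fy=5,interpolation=cv2.INTER_CUBIC)
        if t is not None:
            f=-37+t; bk=f-24
            draw(im,"side",5,off,[(bk-31,-55,62),(bk,-55,62),(bk,-43,62),(bk-31,-43,62)],(0,255,0))
            draw(im,"side",5,off,[(bk,-34,44),(f,-34,44),(f,54,44),(bk,54,44)],(0,255,255))
            draw(im,"side",5,off,[(-51,-72,62),(-5,-72,62),(-5,-72,12),(-51,-72,12)],(255,0,255))
        m.append(im)
    cv2.imwrite(out,np.hstack(m))
E
python3 - <<'E'
from dr import *
from h import *
cv2.imwrite("pics/s2.png",eyes.capture("side"))
side("pics/side0.png","pics/x1.png",[None,16]); side("pics/s2.png","pics/x2.png",[None,39])
a=cv2.imread("pics/x1.png");b=cv2.imread("pics/x2.png"); cv2.imwrite("pics/x.png",np.vstack([a,b])[:, :])
E
```

```text
(no output)
```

View pics/x.png

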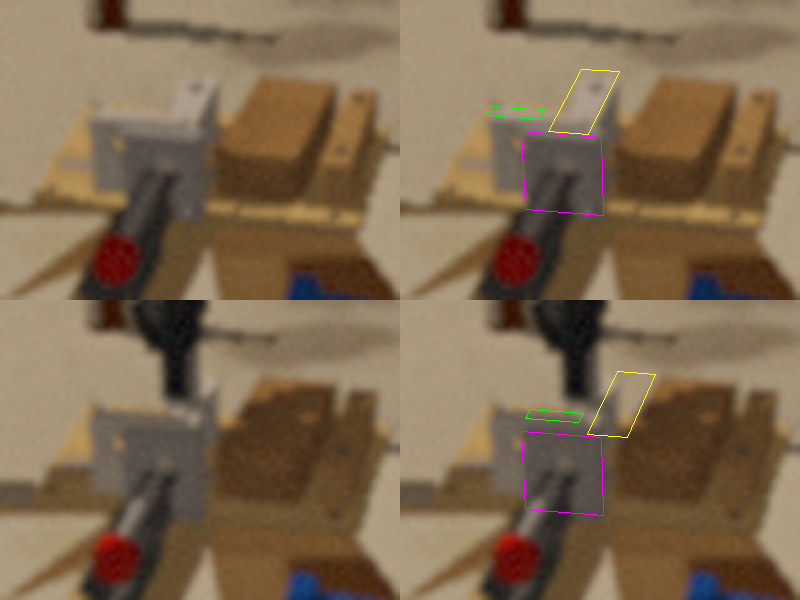

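Run:
```python
from dr import *
from rig import monitor
e=monitor.read_state()["eef_pos"]
for z in (-.014,0,.02,.05,.059): print(z,((proj("side",[e+[0,0,z]])[0]-[215,155])*5+2.5).round(), proj("top",[e+[0,0,z]])[0].round(1))
off=np.array([215,155]);b=cv2.imread("pics/s2.png")[140:215,215:295];a=cv2.imread("pics/side0.png")[140:215,215:295]
d=np.hstack([cv2.resize(i,None,fx=5,fy=5,interpolation=cv2.INTER_CUBIC) for i in(a,b)])
t=((proj("side",[e,e-[0,0,.014],e+[0,0,.059]])-[215,140])*5+2.5).astype(int)
for k in t: cv2.circle(d,(int(k[0])+400,int(k[1])),3,(0,255,0),-1)
cv2.imwrite("pics/y.png",cv2.convertScaleAbs(d,alpha=1.6,beta=10))
```

```text
-0.014 [185. 132.] [234.3 200. ]
0 [185. 111.] [234.1 199.8]
0.02 [184.  81.] [233.8 199.4]
0.05 [183.  35.] [233.4 198.8]
0.059 [182.  21.] [233.2 198.6]
```

View pics/y.png

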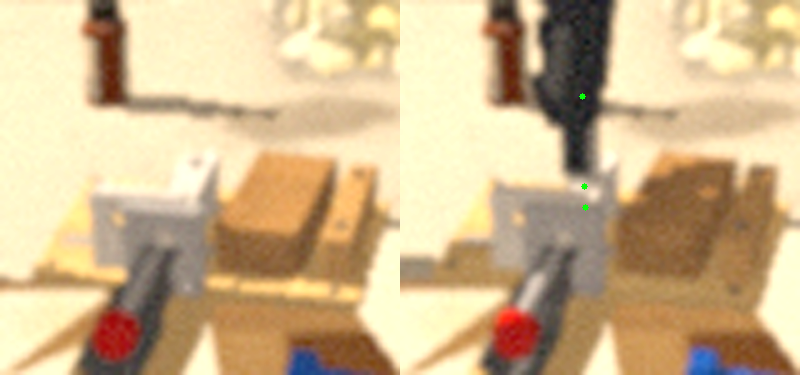

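Run:
```python
from h import *
from rig import nets
b=eyes.capture("side")
for t in("jaw","cork"): print(t,[(round(d["p"],2),np.round(d["box"],1).tolist()) for d in nets.search_frame("side",t)][:2])
a=cv2.imread("pics/side0.png")
for r in(172,175,178,182,186): print(r,"old",a[r,244:272].mean(1).astype(int).tolist(),"\n   new",b[r,244:272].mean(1).astype(int).tolist())
```

```text
jaw [(0.69, [232.4, 171.6, 258.0, 194.4])]
cork [(0.67, [260.4, 172.1, 283.5, 196.9])]
172 old [141, 140, 142, 142, 143, 144, 149, 153, 145, 129, 121, 136, 149, 141, 127, 135, 144, 142, 142, 140, 136, 124, 102, 96, 93, 97, 101, 97] 
   new [144, 143, 134, 98, 40, 16, 29, 21, 43, 70, 96, 138, 152, 144, 131, 136, 145, 145, 146, 145, 136, 124, 107, 100, 94, 93, 90, 91]
175 old [141, 140, 139, 143, 137, 144, 152, 158, 157, 158, 155, 149, 119, 99, 111, 136, 141, 145, 140, 127, 106, 89, 91, 91, 95, 94, 91, 91] 
   new [143, 143, 138, 123, 99, 90, 82, 76, 80, 83, 87, 90, 90, 93, 112, 138, 146, 147, 137, 119, 92, 70, 60, 68, 65, 52, 56, 54]
178 old [144, 143, 143, 144, 146, 149, 149, 147, 145, 149, 135, 104, 85, 86, 105, 129, 135, 125, 105, 91, 87, 88, 94, 90, 91, 93, 97, 92] 
   new [99, 99, 100, 102, 103, 107, 106, 105, 119, 135, 126, 99, 86, 89, 109, 130, 136, 117, 90, 67, 55, 50, 52, 45, 50, 55, 52, 58]
182 old [99, 99, 101, 104, 102, 107, 104, 109, 111, 111, 106, 90, 86, 79, 78, 87, 88, 96, 92, 93, 90, 91, 92, 91, 95, 94, 95, 96] 
   new [78, 79, 80, 80, 81, 79, 80, 80, 77, 77, 76, 77, 84, 83, 71, 65, 56, 52, 52, 52, 53, 50, 56, 53, 51, 53, 54, 56]
186 old [77, 81, 85, 88, 87, 82, 80, 82, 78, 76, 78, 77, 79, 76, 61, 55, 57, 57, 61, 71, 67, 70, 72, 71, 75, 76, 81, 83] 
   new [78, 78, 87, 91, 90, 80, 84, 81, 83, 82, 79, 74, 80, 75, 63, 58, 52, 55, 59, 57, 59, 56, 58, 63, 59, 60, 61, 56]
```

The jaw hasn't moved in the side view, although the finger appears at its columns. I'll back off and measure where the fingertip really ends.

Emit:
{"name": "step_arm", "arguments": {
  "rows": [
    {"tx": 0.6,"ty": 0,"tz": 0,"roll": 0},
    {"tx": 1.2,"ty": 0,"tz": 0,"roll": 0},
    {"tx": 1.8,"ty": 0,"tz": 0,"roll": 0},
    {"tx": 2.6,"ty": 0,"tz": 0,"roll": 0},
    {"tx": 3.4,"ty": 0,"tz": 0,"roll": 0},
    {"tx": 4.2,"ty": 0,"tz": 0,"roll": 0},
    {"tx": 5,"ty": 0,"tz": 0,"roll": 0},
    {"tx": 5.5,"ty": 0,"tz": 0,"roll": 0},
    {"tx": 5.5,"ty": 0,"tz": 0,"roll": 0},
    {"tx": 5.5,"ty": 0,"tz": 0,"roll": 0}
  ]
}}

```text
clock: 8.8
eef_pos: [0.4348, 0.1009, 0.037]
orientation: [-0.0, 0.096, 0.995, 0.03]
force: [0.3, 0.1, -0.8]
opening: 0.0001
grasp_force: 0.0
```

```bash
python3 g.py
python3 - <<'E'
from h import *
from rig import monitor
p=np.load("p.npy")
b=eyes.capture("side"); cv2.imwrite("pics/s3.png",b); t=eyes.capture("top"); cv2.imwrite("pics/t3.png",t)
e=monitor.read_state()["eef_pos"]
o=np.array([205,135]); 
d=cv2.resize(b[135:215,205:285],None,fx=5,fy=5,interpolation=cv2.INTER_CUBIC); d0=d.copy()
for z in(-.014,0,.059):
    k=((proj("side",[e+[0,0,z]])[0]-o)*5+2.5).astype(int); print(z,k); cv2.circle(d,tuple(map(int,k)),3,(0,255,0),-1)
f=cv2.resize(t[160:240,200:280],None,fx=5,fy=5,interpolation=cv2.INTER_CUBIC)
cv2.imwrite("pics/z.png",cv2.convertScaleAbs(np.hstack([d,f]),alpha=1.5,beta=10))
E
```

```text
t 8.8 tcp [0.4348 0.1009 0.037 ] jig [-88.1  10.6  37. ] toolyaw-jig 180.4 F [ 0.3  0.1 -0.8] open 0.00011418244479211739 j [ 0.19  0.29 -0.65  0.62  0.06  0.38]
toolz [ 0.005  0.06  -0.998] toolx [-0.981  0.192  0.006]
-0.014 [148 225]
0 [147 204]
0.059 [142 115]
```

View pics/z.png

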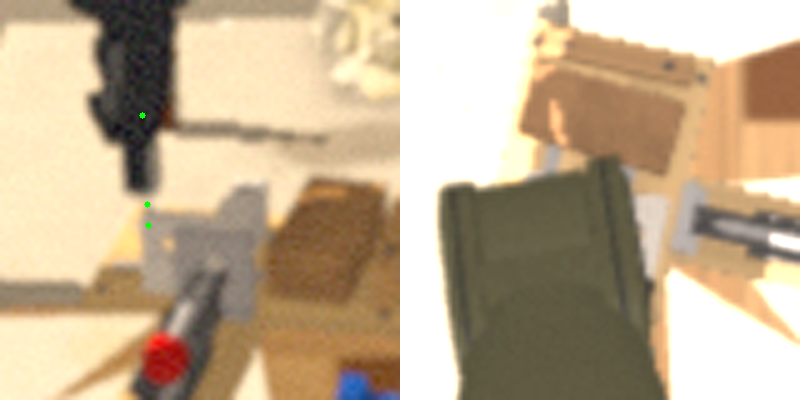

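The fingertip ends at px (233,173), about 9 mm above the TCP mark instead of 14 mm below. It also passed over the 44 mm jaw without any force. So the tip was at roughly z 46, and the tool can safely go 2.2 cm lower before pushing.

Emit:
{"name": "step_arm", "arguments": {
  "rows": [
    {"tx": 0,"ty": 0,"tz": 0.7,"roll": 0},
    {"tx": 0,"ty": 0,"tz": 1.4,"roll": 0},
    {"tx": 0,"ty": 0,"tz": 1.9,"roll": 0},
    {"tx": 0,"ty": 0,"tz": 2.2,"roll": 0},
    {"tx": -0.4,"ty": 0,"tz": 2.2,"roll": 0},
    {"tx": -1,"ty": 0,"tz": 2.2,"roll": 0},
    {"tx": -1.6,"ty": 0,"tz": 2.2,"roll": 0},
    {"tx": -2.2,"ty": 0,"tz": 2.2,"roll": 0},
    {"tx": -2.6,"ty": 0,"tz": 2.2,"roll": 0},
    {"tx": -3.0,"ty": 0,"tz": 2.2,"roll": 0}
  ]
}}

```text
clock: 10.15
eef_pos: [0.4641, 0.0963, 0.0147]
orientation: [-0.001, 0.097, 0.995, 0.03]
force: [-0.9, 0.4, -0.4]
opening: -0.0002
grasp_force: 0.0
```

```bash
python3 g.py -30,10,15
python3 - <<'E'
from h import *
from rig import monitor
b=eyes.capture("side"); cv2.imwrite("pics/s4.png",b)
e=monitor.read_state()["eef_pos"]
for z in(-.014,0,.059): print(proj("side",[e+[0,0,z]])[0])
a=cv2.imread("pics/side0.png")
for r in range(168,190,2): print(r,a[r,226:258].mean(1).astype(int).tolist(),"\n   ",b[r,226:258].mean(1).astype(int).tolist())
E
```

```text
t 10.15 tcp [0.4641 0.0963 0.0147] jig [-58.5  11.9  14.7] toolyaw-jig 180.3 F [-0.9  0.4 -0.4] open -0.00019584091827612487 j [ 0.16  0.36 -0.61  0.59  0.06  0.36]
toolz [ 0.004  0.06  -0.998] toolx [-0.981  0.192  0.007]
[-30.0, 10.0, 15.0] [0.492 0.089 0.015] t cm [-2.85 -0.21 -0.06]
[244.15668357 186.4731413 ]
[243.99762884 182.40094498]
[243.30916499 164.77455985]
168 [148, 145, 144, 144, 145, 146, 146, 144, 143, 145, 146, 143, 143, 144, 146, 146, 146, 146, 146, 147, 145, 144, 144, 144, 146, 142, 144, 141, 141, 142, 140, 139] 
    [149, 146, 145, 145, 146, 147, 148, 147, 131, 90, 39, 17, 21, 14, 22, 24, 17, 19, 23, 32, 74, 121, 145, 148, 146, 144, 146, 143, 144, 143, 143, 144]
170 [148, 147, 146, 144, 146, 144, 144, 145, 146, 144, 145, 147, 144, 146, 143, 145, 143, 141, 145, 142, 142, 143, 140, 142, 144, 147, 149, 145, 143, 144, 152, 150] 
    [149, 146, 147, 147, 146, 146, 147, 147, 144, 129, 88, 58, 48, 34, 27, 19, 24, 21, 28, 51, 94, 135, 149, 146, 146, 149, 150, 149, 146, 142, 140, 138]
172 [144, 144, 147, 143, 143, 145, 143, 141, 145, 143, 145, 145, 145, 143, 143, 143, 143,
[... 1931 characters left out ...]
43, 138, 135, 137, 138, 133, 114, 101, 97, 97, 102, 110, 103, 92, 79, 84, 78, 81, 82, 83, 83, 81, 80, 80, 84, 84, 80, 79, 77, 82, 77]
186 [130, 127, 125, 129, 127, 127, 126, 112, 101, 99, 99, 99, 95, 85, 81, 80, 76, 81, 77, 81, 85, 88, 87, 82, 80, 82, 78, 76, 78, 77, 79, 76] 
    [136, 129, 129, 130, 130, 129, 125, 109, 102, 95, 101, 98, 98, 92, 84, 84, 82, 83, 82, 79, 84, 92, 87, 81, 86, 80, 81, 80, 81, 77, 81, 80]
188 [126, 128, 126, 126, 127, 123, 122, 113, 103, 97, 97, 102, 97, 89, 82, 79, 79, 74, 70, 74, 82, 89, 91, 87, 79, 84, 78, 79, 80, 73, 75, 70] 
    [96, 90, 93, 91, 94, 96, 94, 94, 102, 104, 105, 102, 99, 91, 86, 82, 77, 77, 69, 74, 80, 90, 89, 82, 76, 78, 79, 81, 79, 76, 74, 71]
```

Emit:
{"name": "step_arm", "arguments": {
  "rows": [
    {"tx": -0.4,"ty": 0,"tz": 0,"roll": 0},
    {"tx": -0.8,"ty": 0,"tz": 0,"roll": 0},
    {"tx": -1.2,"ty": 0,"tz": 0,"roll": 0},
    {"tx": -1.5,"ty": -0.1,"tz": 0,"roll": 0},
    {"tx": -1.8,"ty": -0.1,"tz": 0,"roll": 0},
    {"tx": -2.0,"ty": -0.1,"tz": 0,"roll": 0},
    {"tx": -2.2,"ty": -0.1,"tz": 0,"roll": 0},
    {"tx": -2.4,"ty": -0.1,"tz": 0,"roll": 0},
    {"tx": -2.5,"ty": -0.2,"tz": 0,"roll": 0},
    {"tx": -2.6,"ty": -0.2,"tz": 0,"roll": 0}
  ]
}}

```text
clock: 11.45
eef_pos: [0.4889, 0.0894, 0.0143]
orientation: [-0.001, 0.096, 0.995, 0.03]
force: [-2.4, 2.7, -1.5]
opening: 0.0002
grasp_force: 1.5
```

```bash
cat > jc.py <<'E'
from dr import *
from rig import nets
b=eyes.capture("side"); a=cv2.imread("pics/side0.png")
for t in("jaw","cork"): print(t,[(round(d["p"],2),np.round(d["box"],1).tolist()) for d in nets.search_frame("side",t)][:2])
for r in(172,174,176,178): print(r,a[r,244:276].mean(1).astype(int).tolist(),"\n   ",b[r,244:276].mean(1).astype(int).tolist())
E
python3 g.py -25,10,15; python3 jc.py
```

```text
t 11.45 tcp [0.4889 0.0894 0.0143] jig [-32.9  10.   14.3] toolyaw-jig 180.3 F [-2.4  2.7 -1.5] open 0.00021593376730133404 j [ 0.14  0.39 -0.56  0.61  0.06  0.34]
toolz [ 0.004  0.059 -0.998] toolx [-0.981  0.192  0.007]
[-25.0, 10.0, 15.0] [0.497 0.088 0.015] t cm [-0.79 -0.   -0.07]
jaw [(0.68, [238.9, 170.7, 262.6, 195.7])]
cork [(0.6, [258.9, 172.5, 282.8, 197.1]), (0.46, [228.1, 133.7, 238.8, 161.9])]
172 [141, 140, 142, 142, 143, 144, 149, 153, 145, 129, 121, 136, 149, 141, 127, 135, 144, 142, 142, 140, 136, 124, 102, 96, 93, 97, 101, 97, 99, 98, 102, 99] 
    [118, 98, 92, 72, 37, 19, 20, 20, 34, 53, 89, 130, 148, 156, 151, 137, 117, 106, 108, 111, 115, 106, 87, 71, 60, 58, 58, 52, 60, 58, 57, 62]
174 [139, 142, 141, 140, 140, 144, 153, 157, 155, 153, 151, 153, 137, 109, 111, 137, 142, 146, 140, 136, 116, 101, 92, 94, 95, 96, 95, 95, 100, 100, 98, 99] 
    [145, 146, 139, 110, 57, 25, 23, 21, 47, 70, 93, 126, 137, 134, 133, 112, 93, 87, 88, 88, 72, 57, 47, 56, 62, 64, 70, 73, 73, 81, 86, 86]
176 [140, 142, 142, 139, 137, 149, 156, 155, 156, 157, 152, 136, 105, 90, 109, 136, 142, 141, 132, 114, 94, 89, 89, 89, 91, 93, 91, 95, 97, 94, 93, 94] 
    [136, 137, 129, 105, 63, 32, 25, 27, 45, 64, 77, 94, 97, 94, 92, 91, 94, 93, 86, 81, 69, 66, 62, 66, 67, 75, 69, 68, 63, 56, 52, 56]
178 [144, 143, 143, 144, 146, 149, 149, 147, 145, 149, 135, 104, 85, 86, 105, 129, 135, 125, 105, 91, 87, 88, 94, 90, 91, 93, 97, 92, 94, 95, 90, 96] 
    [101, 100, 101, 95, 85, 85, 87, 86, 85, 84, 84, 89, 91, 90, 90, 93, 92, 87, 76, 64, 66, 69, 70, 69, 60, 64, 47, 55, 51, 51, 58, 52]
```

The jaw is now moving, with about 2.5 N at the tool. I'll continue slowly.

Emit:
{"name": "step_arm", "arguments": {
  "rows": [
    {"tx": -0.1,"ty": 0,"tz": 0,"roll": 0},
    {"tx": -0.2,"ty": 0,"tz": 0,"roll": 0},
    {"tx": -0.3,"ty": 0,"tz": 0,"roll": 0},
    {"tx": -0.4,"ty": 0,"tz": 0,"roll": 0},
    {"tx": -0.5,"ty": 0,"tz": 0,"roll": 0},
    {"tx": -0.55,"ty": 0,"tz": 0,"roll": 0},
    {"tx": -0.6,"ty": 0,"tz": 0,"roll": 0},
    {"tx": -0.65,"ty": 0,"tz": 0,"roll": 0},
    {"tx": -0.7,"ty": 0,"tz": 0,"roll": 0},
    {"tx": -0.75,"ty": 0,"tz": 0,"roll": 0}
  ]
}}

```text
clock: 12.85
eef_pos: [0.4964, 0.0879, 0.0144]
orientation: [-0.001, 0.097, 0.995, 0.03]
force: [-2.9, 1.6, 0.4]
opening: -0.0004
grasp_force: 1.8
```

```bash
python3 g.py -25,10,15; python3 jc.py|grep -A1 -e jaw -e cork -e 174
```

```text
t 12.85 tcp [0.4964 0.0879 0.0144] jig [-25.2  10.   14.4] toolyaw-jig 180.3 F [-2.9  1.6  0.4] open -0.0003580926226312484 j [ 0.14  0.4  -0.54  0.62  0.06  0.33]
toolz [ 0.005  0.059 -0.998] toolx [-0.981  0.192  0.007]
[-25.0, 10.0, 15.0] [0.497 0.088 0.015] t cm [-0.02  0.   -0.06]
jaw [(0.68, [244.1, 169.7, 264.9, 195.4]), (0.46, [225.2, 171.3, 292.1, 224.4])]
cork [(0.68, [262.7, 173.4, 282.0, 195.4])]
172 [141, 140, 142, 142, 143, 144, 149, 153, 145, 129, 121, 136, 149, 141, 127, 135, 144, 142, 142, 140, 136, 124, 102, 96, 93, 97, 101, 97, 99, 98, 102, 99] 
--
174 [139, 142, 141, 140, 140, 144, 153, 157, 155, 153, 151, 153, 137, 109, 111, 137, 142, 146, 140, 136, 116, 101, 92, 94, 95, 96, 95, 95, 100, 100, 98, 99] 
    [144, 145, 144, 146, 144, 126, 80, 34, 23, 27, 32, 56, 74, 108, 135, 148, 150, 135, 107, 88, 89, 91, 78, 59, 53, 53, 56, 68, 71, 74, 71, 81]
```

Emit:
{"name": "step_arm", "arguments": {
  "rows": [
    {"tx": -0.05,"ty": 0,"tz": 0,"roll": 0},
    {"tx": -0.1,"ty": 0,"tz": 0,"roll": 0},
    {"tx": -0.15,"ty": 0,"tz": 0,"roll": 0},
    {"tx": -0.2,"ty": 0,"tz": 0,"roll": 0},
    {"tx": -0.22,"ty": 0,"tz": 0,"roll": 0},
    {"tx": -0.24,"ty": 0,"tz": 0,"roll": 0},
    {"tx": -0.26,"ty": 0,"tz": 0,"roll": 0},
    {"tx": -0.28,"ty": 0,"tz": 0,"roll": 0},
    {"tx": -0.3,"ty": 0,"tz": 0,"roll": 0},
    {"tx": -0.3,"ty": 0,"tz": 0,"roll": 0}
  ]
}}

```text
clock: 14.25
eef_pos: [0.4981, 0.0876, 0.0143]
orientation: [-0.002, 0.096, 0.995, 0.03]
force: [-7.0, 0.4, 4.1]
opening: 0.0003
grasp_force: 3.2
```

```bash
python3 g.py -25,10,15
```

```text
t 14.25 tcp [0.4981 0.0876 0.0143] jig [-23.5  10.1  14.3] toolyaw-jig 180.4 F [-7.   0.4  4.1] open 0.00028894183137490866 j [ 0.14  0.4  -0.53  0.62  0.06  0.33]
toolz [ 0.002  0.06  -0.998] toolx [-0.981  0.192  0.009]
[-25.0, 10.0, 15.0] [0.497 0.088 0.015] t cm [ 0.15 -0.   -0.07]
```

Resistance is rising, so the block is being held. A little more will seat it firmly.

Emit:
{"name": "step_arm", "arguments": {
  "rows": [
    {"tx": -0.05,"ty": 0,"tz": 0,"roll": 0},
    {"tx": -0.1,"ty": 0,"tz": 0,"roll": 0},
    {"tx": -0.15,"ty": 0,"tz": 0,"roll": 0},
    {"tx": -0.2,"ty": 0,"tz": 0,"roll": 0},
    {"tx": -0.25,"ty": 0,"tz": 0,"roll": 0},
    {"tx": -0.3,"ty": 0,"tz": 0,"roll": 0},
    {"tx": -0.3,"ty": 0,"tz": 0,"roll": 0},
    {"tx": -0.3,"ty": 0,"tz": 0,"roll": 0},
    {"tx": -0.3,"ty": 0,"tz": 0,"roll": 0},
    {"tx": -0.3,"ty": 0,"tz": 0,"roll": 0}
  ]
}}

```text
clock: 15.5
eef_pos: [0.498, 0.0875, 0.0141]
orientation: [-0.004, 0.096, 0.995, 0.03]
force: [-12.4, 2.0, 9.4]
opening: 0.0001
grasp_force: 6.0
```

```bash
python3 g.py -25,10,15; python3 jc.py|grep -A1 -e jaw -e cork -e 174
```

```text
t 15.5 tcp [0.498  0.0875 0.0141] jig [-23.6  10.   14.1] toolyaw-jig 180.4 F [-12.4   2.    9.4] open 6.538312305150207e-05 j [ 0.13  0.41 -0.53  0.63  0.06  0.33]
toolz [-0.003  0.061 -0.998] toolx [-0.981  0.191  0.014]
[-25.0, 10.0, 15.0] [0.497 0.088 0.015] t cm [ 0.14  0.   -0.08]
jaw [(0.69, [243.4, 171.7, 265.3, 194.8])]
cork [(0.79, [262.7, 170.9, 286.6, 196.4])]
172 [141, 140, 142, 142, 143, 144, 149, 153, 145, 129, 121, 136, 149, 141, 127, 135, 144, 142, 142, 140, 136, 124, 102, 96, 93, 97, 101, 97, 99, 98, 102, 99] 
--
174 [139, 142, 141, 140, 140, 144, 153, 157, 155, 153, 151, 153, 137, 109, 111, 137, 142, 146, 140, 136, 116, 101, 92, 94, 95, 96, 95, 95, 100, 100, 98, 99] 
    [142, 145, 147, 147, 145, 137, 110, 59, 20, 18, 20, 42, 61, 84, 116, 141, 148, 144, 132, 95, 90, 90, 88, 70, 54, 54, 62, 66, 70, 70, 66, 76]
```

The jaw stopped against the block at about 12 N, so it is clamped. Now back off and lift, then go behind the pin's head with a quarter turn.

Emit:
{"name": "step_arm", "arguments": {
  "rows": [
    {"tx": 0.8,"ty": 0,"tz": 0,"roll": 0},
    {"tx": 1.6,"ty": 0,"tz": 0,"roll": 0},
    {"tx": 2.4,"ty": 0,"tz": 0,"roll": 0},
    {"tx": 3,"ty": 0,"tz": 0,"roll": 0},
    {"tx": 3.2,"ty": 0,"tz": -1,"roll": 0},
    {"tx": 3.2,"ty": 0,"tz": -3,"roll": 0},
    {"tx": 3.2,"ty": 0,"tz": -5,"roll": 0},
    {"tx": 3.2,"ty": 0,"tz": -7,"roll": 0},
    {"tx": 3.2,"ty": 0,"tz": -9,"roll": 0},
    {"tx": 3.2,"ty": 0,"tz": -10,"roll": 0}
  ]
}}

```text
clock: 16.9
eef_pos: [0.4716, 0.0871, 0.1161]
orientation: [0.001, 0.096, 0.995, 0.03]
force: [0.0, -0.0, 0.3]
opening: 0.0
grasp_force: 0.0
```

```bash
python3 g.py -28,-225,110; python3 jc.py|grep -A1 -e jaw -e cork -e 174
```

```text
t 16.9 tcp [0.4716 0.0871 0.1161] jig [-49.4   4.4 116.1] toolyaw-jig 180.3 F [ 0.  -0.   0.3] open 1.880500068575803e-05 j [ 0.14  0.24 -0.45  0.86  0.06  0.34]
toolz [ 0.008  0.06  -0.998] toolx [-0.981  0.192  0.004]
[-28.0, -225.0, 110.0] [ 0.447 -0.142  0.11 ] t cm [ -2.   -22.95  -0.78]
jaw [(0.56, [242.5, 173.4, 265.8, 194.6]), (0.53, [224.6, 170.4, 296.0, 226.3])]
cork [(0.61, [260.9, 170.2, 285.1, 195.4])]
172 [141, 140, 142, 142, 143, 144, 149, 153, 145, 129, 121, 136, 149, 141, 127, 135, 144, 142, 142, 140, 136, 124, 102, 96, 93, 97, 101, 97, 99, 98, 102, 99] 
--
174 [139, 142, 141, 140, 140, 144, 153, 157, 155, 153, 151, 153, 137, 109, 111, 137, 142, 146, 140, 136, 116, 101, 92, 94, 95, 96, 95, 95, 100, 100, 98, 99] 
    [139, 141, 142, 144, 143, 142, 143, 144, 142, 144, 143, 141, 142, 144, 150, 155, 158, 156, 150, 144, 147, 149, 134, 108, 93, 92, 93, 95, 94, 95, 97, 99]
```

Emit:
{"name": "step_arm", "arguments": {
  "rows": [
    {"tx": -0.2,"ty": -2.5,"tz": -0.5,"roll": 10},
    {"tx": -0.4,"ty": -5,"tz": -0.5,"roll": 20},
    {"tx": -0.7,"ty": -8,"tz": -0.5,"roll": 30},
    {"tx": -1,"ty": -11,"tz": -0.5,"roll": 40},
    {"tx": -1.3,"ty": -14,"tz": -0.5,"roll": 50},
    {"tx": -1.5,"ty": -17,"tz": -0.5,"roll": 60},
    {"tx": -1.7,"ty": -19.5,"tz": -0.5,"roll": 70},
    {"tx": -1.9,"ty": -21.5,"tz": -0.5,"roll": 80},
    {"tx": -2,"ty": -22.9,"tz": -0.5,"roll": 90},
    {"tx": -2,"ty": -22.9,"tz": -0.5,"roll": 90}
  ]
}}

```text
clock: 18.3
eef_pos: [0.4454, -0.1418, 0.1047]
orientation: [-0.022, 0.772, 0.635, 0.02]
force: [-0.4, -0.1, -0.4]
opening: 0.0002
grasp_force: 0.0
```

```bash
python3 - <<'E'
from h import *
from rig import nets
p=np.load("p.npy")
t=eyes.capture("top"); s=eyes.capture("side"); cv2.imwrite("pics/t5.png",t); cv2.imwrite("pics/s5.png",s)
for c,im in(("top",t),("side",s)):
    f=im.astype(int); m=(f[...,2]>f[...,1]*1.8)&(f[...,2]>f[...,0]*1.8)&(f[...,2]>70)
    m[:, :225]=0; m[:,300:]=0; m[:180]=0; m[225:]=0
    v,u=np.nonzero(m); print(c,len(u),u.min() if len(u) else 0,u.max() if len(u) else 0,v.min() if len(u) else 0,v.max() if len(u) else 0,u.mean(),v.mean())
    if c=="top" and len(u): print(w2j(p,ray("top",(u.mean(),v.mean()),.05)))
# jaw/cork edges in top
g=t.mean(2).astype(int)
for y in(-20,0,30,45): print(y,[int(g[tuple(np.round(proj("top",j2w(p,[(x,y,44)]))[0][::-1]).astype(int))]) for x in range(-40,86,4)])
E
python3 g.py -28,-222,33
```

```text
top 33 286 291 207 214 289.1818181818182 210.36363636363637
[ -30.58843048 -176.11469683   50.        ]
side 92 233 291 201 213 243.3913043478261 206.72826086956522
-20 [184, 184, 183, 183, 183, 182, 195, 230, 219, 172, 127, 164, 145, 135, 130, 132, 130, 128, 126, 132, 129, 133, 133, 135, 139, 147, 157, 152, 156, 151, 148, 215]
0 [196, 196, 197, 194, 196, 188, 153, 188, 224, 226, 224, 216, 188, 138, 127, 127, 130, 127, 129, 130, 131, 129, 129, 132, 130, 116, 155, 152, 154, 117, 153, 213]
30 [185, 184, 184, 183, 183, 170, 133, 192, 218, 187, 186, 210, 178, 150, 134, 132, 132, 138, 139, 138, 140, 140, 141, 141, 130, 117, 156, 149, 148, 144, 193, 213]
45 [189, 190, 191, 191, 189, 191, 196, 207, 222, 220, 217, 219, 157, 133, 133, 139, 138, 138, 138, 139, 139, 140, 140, 137, 138, 143, 158, 153, 154, 153, 112, 93]
t 18.4 tcp [ 0.4456 -0.1409  0.1051] jig [ -29.7 -224.3  105.1] toolyaw-jig 90.5 F [-0.2 -0.3  0.4] open 3.669184067051289e-05 j [-0.35  0.26 -0.47  0.86  0.06  1.41]
toolz [ 0.003  0.06  -0.998] toolx [0.19 0.98 0.06]
[-28.0, -222.0, 33.0] [ 0.448 -0.139  0.033] t cm [-0.2   0.23  7.21]
```

Emit:
{"name": "step_arm", "arguments": {
  "rows": [
    {"tx": 0,"ty": 0.1,"tz": 1,"roll": 0},
    {"tx": -0.1,"ty": 0.1,"tz": 2,"roll": 0},
    {"tx": -0.2,"ty": 0.1,"tz": 3,"roll": 0},
    {"tx": -0.2,"ty": 0.1,"tz": 4,"roll": 0},
    {"tx": -0.3,"ty": 0.1,"tz": 5,"roll": 0},
    {"tx": -0.3,"ty": 0.1,"tz": 5.8,"roll": 0},
    {"tx": -0.3,"ty": 0.1,"tz": 6.5,"roll": 0},
    {"tx": -0.3,"ty": 0.1,"tz": 7,"roll": 0},
    {"tx": -0.3,"ty": 0.1,"tz": 7.2,"roll": 0},
    {"tx": -0.3,"ty": 0.1,"tz": 7.2,"roll": 0}
  ]
}}

```text
clock: 19.65
eef_pos: [0.4469, -0.1403, 0.0336]
orientation: [-0.021, 0.772, 0.635, 0.021]
force: [0.3, 0.5, 0.8]
opening: 0.0002
grasp_force: 0.0
```

```bash
python3 g.py -28,-200,33 -28,-122,33
python3 - <<'E'
from h import *
from rig import monitor
s=eyes.capture("side"); cv2.imwrite("pics/s6.png",s); e=monitor.read_state()["eef_pos"]
d=cv2.resize(s[150:240,190:300],None,fx=6,fy=6,interpolation=cv2.INTER_CUBIC)
for z in(-.014,0,.009):
    k=((proj("side",[e+[0,0,z]])[0]-[190,150])*6+3).astype(int); cv2.circle(d,tuple(map(int,k)),2,(0,255,0),-1)
cv2.imwrite("pics/w.png",cv2.convertScaleAbs(d,alpha=1.6,beta=10))
E
```

```text
t 19.65 tcp [ 0.4469 -0.1403  0.0336] jig [ -28.6 -223.4   33.6] toolyaw-jig 90.3 F [0.3 0.5 0.8] open 0.00017323190794133028 j [-0.34  0.34 -0.57  0.67  0.06  1.42]
toolz [ 0.005  0.059 -0.998] toolx [0.192 0.98  0.059]
[-28.0, -200.0, 33.0] [ 0.452 -0.117  0.033] t cm [2.33 0.07 0.2 ]
[-28.0, -122.0, 33.0] [ 0.468 -0.041  0.033] t cm [10.12  0.12  0.66]
```

View pics/w.png

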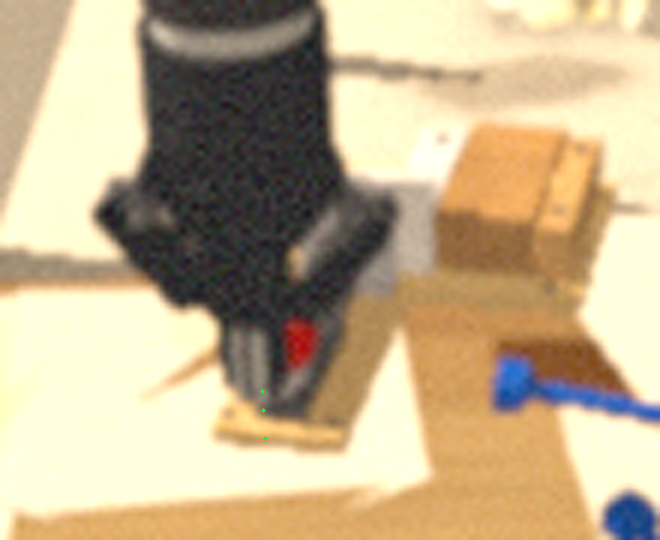

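The fingers (image 247,400) sit about 8 mm to jig -x of the pin's line, because the red head is centred near (293,345). Jaw and cork look flush with the stop. I'll shift +x by 7 mm, then push along the trough.

Emit:
{"name": "step_arm", "arguments": {
  "rows": [
    {"tx": 0,"ty": 0.7,"tz": 0,"roll": 0},
    {"tx": 0.5,"ty": 0.7,"tz": 0.03,"roll": 0},
    {"tx": 1,"ty": 0.7,"tz": 0.06,"roll": 0},
    {"tx": 1.5,"ty": 0.7,"tz": 0.09,"roll": 0},
    {"tx": 2,"ty": 0.7,"tz": 0.12,"roll": 0},
    {"tx": 2.5,"ty": 0.7,"tz": 0.15,"roll": 0},
    {"tx": 3,"ty": 0.7,"tz": 0.18,"roll": 0},
    {"tx": 3.5,"ty": 0.7,"tz": 0.21,"roll": 0},
    {"tx": 4,"ty": 0.75,"tz": 0.24,"roll": 0},
    {"tx": 4.4,"ty": 0.75,"tz": 0.26,"roll": 0}
  ]
}}

```text
clock: 20.95
eef_pos: [0.4627, -0.0981, 0.0335]
orientation: [-0.022, 0.772, 0.635, 0.021]
force: [-0.5, -0.5, -0.9]
opening: 0.0002
grasp_force: 0.2
```

```bash
cat > pc.py <<'E'
from h import *
p=np.load("p.npy")
for c in("top","side"):
    im=eyes.capture(c); f=im.astype(int); m=(f[...,2]>f[...,1]*1.8)&(f[...,2]>f[...,0]*1.8)&(f[...,2]>60)
    m[:, :225]=0; m[:,300:]=0; m[:180]=0; m[225:]=0
    if c=="side": m[:,255:]=0
    v,u=np.nonzero(m); 
    if len(u): print(c,len(u),u.min(),u.max(),v.min(),v.max(),u.mean().round(1),v.mean().round(1), w2j(p,ray("top",(u.mean(),v.mean()),.05)).round(1) if c=="top" else "")
    else: print(c,0)
E
python3 g.py -21,-136,33; python3 pc.py
```

```text
t 20.95 tcp [ 0.4627 -0.0981  0.0335] jig [ -21.4 -178.9   33.5] toolyaw-jig 90.3 F [-0.5 -0.5 -0.9] open 0.00020340804256520866 j [-0.25  0.35 -0.56  0.67  0.06  1.51]
toolz [ 0.005  0.06  -0.998] toolx [0.192 0.98  0.059]
[-21.0, -136.0, 33.0] [ 0.472 -0.056  0.033] t cm [4.28 0.07 0.31]
top 15 283 286 207 212 284.3 210.1 [ -33.2 -160.    50. ]
side 0
```

The head has moved about 16 mm with no resistance, so the tip is near the bracket's eye. I'll continue more slowly.

Emit:
{"name": "step_arm", "arguments": {
  "rows": [
    {"tx": 0.2,"ty": 0,"tz": 0.01,"roll": 0},
    {"tx": 0.4,"ty": 0,"tz": 0.02,"roll": 0},
    {"tx": 0.6,"ty": 0,"tz": 0.04,"roll": 0},
    {"tx": 0.8,"ty": 0,"tz": 0.05,"roll": 0},
    {"tx": 1.0,"ty": 0,"tz": 0.06,"roll": 0},
    {"tx": 1.2,"ty": 0,"tz": 0.07,"roll": 0},
    {"tx": 1.4,"ty": 0,"tz": 0.08,"roll": 0},
    {"tx": 1.6,"ty": 0,"tz": 0.1,"roll": 0},
    {"tx": 1.8,"ty": 0,"tz": 0.11,"roll": 0},
    {"tx": 2.0,"ty": 0,"tz": 0.12,"roll": 0}
  ]
}}

```text
clock: 22.3
eef_pos: [0.4666, -0.0787, 0.0336]
orientation: [-0.021, 0.772, 0.635, 0.021]
force: [0.6, -1.3, 0.3]
opening: -0.0004
grasp_force: 0.3
```

```bash
python3 g.py -21,-136,33; python3 pc.py
```

```text
t 22.3 tcp [ 0.4666 -0.0787  0.0336] jig [ -21.5 -159.1   33.6] toolyaw-jig 90.3 F [ 0.6 -1.3  0.3] open -0.0003810615700372848 j [-0.21  0.35 -0.57  0.67  0.06  1.56]
toolz [ 0.005  0.059 -0.998] toolx [0.192 0.98  0.059]
[-21.0, -136.0, 33.0] [ 0.472 -0.056  0.033] t cm [2.3  0.06 0.19]
top 11 277 280 208 211 278.2 209.9 [ -36.7 -140.1   50. ]
side 0
```

Emit:
{"name": "step_arm", "arguments": {
  "rows": [
    {"tx": 0.2,"ty": 0,"tz": 0.01,"roll": 0},
    {"tx": 0.4,"ty": 0,"tz": 0.02,"roll": 0},
    {"tx": 0.6,"ty": 0,"tz": 0.04,"roll": 0},
    {"tx": 0.8,"ty": 0,"tz": 0.05,"roll": 0},
    {"tx": 1.0,"ty": 0,"tz": 0.06,"roll": 0},
    {"tx": 1.2,"ty": 0,"tz": 0.07,"roll": 0},
    {"tx": 1.35,"ty": 0,"tz": 0.08,"roll": 0},
    {"tx": 1.5,"ty": 0,"tz": 0.09,"roll": 0},
    {"tx": 1.6,"ty": 0,"tz": 0.1,"roll": 0},
    {"tx": 1.7,"ty": 0,"tz": 0.1,"roll": 0}
  ]
}}

```text
clock: 23.65
eef_pos: [0.4698, -0.062, 0.0336]
orientation: [-0.022, 0.772, 0.635, 0.021]
force: [-0.2, -0.0, -0.1]
opening: -0.0001
grasp_force: 0.2
```

```bash
python3 g.py -21,-136,33; python3 pc.py
```

```text
t 23.65 tcp [ 0.4698 -0.062   0.0336] jig [ -21.6 -142.2   33.6] toolyaw-jig 90.3 F [-0.2 -0.  -0.1] open -5.996812223673641e-05 j [-0.17  0.34 -0.57  0.67  0.06  1.59]
toolz [ 0.005  0.059 -0.998] toolx [0.192 0.98  0.059]
[-21.0, -136.0, 33.0] [ 0.472 -0.056  0.033] t cm [0.61 0.07 0.09]
top 10 271 274 207 210 272.7 208.9 [ -37.2 -121.7   50. ]
side 0
```

Emit:
{"name": "step_arm", "arguments": {
  "rows": [
    {"tx": 0.1,"ty": 0,"tz": 0.01,"roll": 0},
    {"tx": 0.2,"ty": 0,"tz": 0.01,"roll": 0},
    {"tx": 0.3,"ty": 0,"tz": 0.02,"roll": 0},
    {"tx": 0.4,"ty": 0,"tz": 0.02,"roll": 0},
    {"tx": 0.5,"ty": 0,"tz": 0.03,"roll": 0},
    {"tx": 0.55,"ty": 0,"tz": 0.03,"roll": 0},
    {"tx": 0.6,"ty": 0,"tz": 0.04,"roll": 0},
    {"tx": 0.65,"ty": 0,"tz": 0.04,"roll": 0},
    {"tx": 0.7,"ty": 0,"tz": 0.04,"roll": 0},
    {"tx": 0.75,"ty": 0,"tz": 0.04,"roll": 0}
  ]
}}

```text
clock: 25.0
eef_pos: [0.4712, -0.0547, 0.0336]
orientation: [-0.022, 0.772, 0.635, 0.021]
force: [0.1, 0.1, -0.6]
opening: 0.0
grasp_force: 0.2
```

```bash
python3 g.py -21,-136,33; python3 pc.py
```

```text
t 25.0 tcp [ 0.4712 -0.0547  0.0336] jig [ -21.7 -134.7   33.6] toolyaw-jig 90.3 F [ 0.1  0.1 -0.6] open 2.478896696630754e-05 j [-0.16  0.34 -0.57  0.66  0.06  1.61]
toolz [ 0.005  0.06  -0.998] toolx [0.192 0.98  0.059]
[-21.0, -136.0, 33.0] [ 0.472 -0.056  0.033] t cm [-0.14  0.07  0.05]
top 4 270 271 208 209 270.5 208.5 [ -37.4 -114.3   50. ]
side 0
```

Emit:
{"name": "step_arm", "arguments": {
  "rows": [
    {"tx": 0.05,"ty": 0,"tz": 0,"roll": 0},
    {"tx": 0.1,"ty": 0,"tz": 0,"roll": 0},
    {"tx": 0.15,"ty": 0,"tz": 0.01,"roll": 0},
    {"tx": 0.2,"ty": 0,"tz": 0.01,"roll": 0},
    {"tx": 0.25,"ty": 0,"tz": 0.01,"roll": 0},
    {"tx": 0.3,"ty": 0,"tz": 0.02,"roll": 0},
    {"tx": 0.35,"ty": 0,"tz": 0.02,"roll": 0},
    {"tx": 0.4,"ty": 0,"tz": 0.02,"roll": 0},
    {"tx": 0.45,"ty": 0,"tz": 0.03,"roll": 0},
    {"tx": 0.5,"ty": 0,"tz": 0.03,"roll": 0}
  ]
}}

```text
clock: 26.35
eef_pos: [0.4715, -0.0535, 0.0337]
orientation: [-0.019, 0.772, 0.635, 0.017]
force: [-3.0, -13.6, 3.5]
opening: -0.0001
grasp_force: 6.8
```

```bash
python3 g.py -21,-136,33; python3 pc.py
```

```text
t 26.35 tcp [ 0.4715 -0.0535  0.0337] jig [ -21.6 -133.5   33.7] toolyaw-jig 90.2 F [ -3.  -13.6   3.5] open -8.598896619883561e-05 j [-0.15  0.34 -0.57  0.66  0.05  1.62]
toolz [ 0.003  0.051 -0.999] toolx [0.194 0.98  0.05 ]
[-21.0, -136.0, 33.0] [ 0.472 -0.056  0.033] t cm [-0.25  0.06  0.05]
top 1 270 270 209 209 270.0 209.0 [ -39.4 -113.    50. ]
side 2 239 239 198 199 239.0 198.5
```

A firm stop at 13.6 N, with the pusher face at jig y of about -124 against the expected head back of -126. That fits home. I'll retreat and look.

Emit:
{"name": "step_arm", "arguments": {
  "rows": [
    {"tx": -1,"ty": 0,"tz": 0,"roll": 0},
    {"tx": -2,"ty": 0,"tz": 0,"roll": 0},
    {"tx": -4,"ty": 0,"tz": 0,"roll": 0},
    {"tx": -6,"ty": 0,"tz": -1,"roll": 0},
    {"tx": -8,"ty": 0,"tz": -4,"roll": 0},
    {"tx": -11,"ty": 0,"tz": -8,"roll": 0},
    {"tx": -14,"ty": 0,"tz": -12,"roll": 0},
    {"tx": -18,"ty": 0,"tz": -15,"roll": 0},
    {"tx": -22,"ty": 0,"tz": -15,"roll": 0},
    {"tx": -24,"ty": -2,"tz": -15,"roll": 0}
  ]
}}

```text
clock: 27.7
eef_pos: [0.4066, -0.2923, 0.1695]
orientation: [-0.02, 0.772, 0.635, 0.021]
force: [-0.0, -0.1, 0.2]
opening: 0.0003
grasp_force: 0.0
```

```bash
python3 g.py; python3 pc.py
python3 - <<'E'
from h import *
p=np.load("p.npy")
t=eyes.capture("top"); s=eyes.capture("side"); cv2.imwrite("pics/t9.png",t); cv2.imwrite("pics/s9.png",s)
print("exp head centre",proj("top",j2w(p,[(-30,-119,50)])),proj("side",j2w(p,[(-28,-126,42)])))
a=cv2.resize(t[160:230,210:300],(450,350),interpolation=cv2.INTER_CUBIC); b=cv2.resize(s[150:220,220:290],(350,350),interpolation=cv2.INTER_CUBIC)
cv2.imwrite("pics/fin.png",cv2.convertScaleAbs(np.hstack([a,b]),alpha=1.3))
E
```

```text
t 27.7 tcp [ 0.4066 -0.2923  0.1695] jig [ -38.  -380.4  169.5] toolyaw-jig 90.3 F [-0.  -0.1  0.2] open 0.00028534360482149066 j [-0.66  0.27 -0.27  1.07  0.05  1.11]
toolz [ 0.007  0.059 -0.998] toolx [0.193 0.979 0.059]
top 33 269 274 203 210 271.9 206.4 [ -29.6 -117.3   50. ]
side 73 239 247 192 201 243.1 196.2 
exp head centre [[272.36165664 206.60358841]] [[242.55844439 196.76440079]]
```

View pics/fin.png

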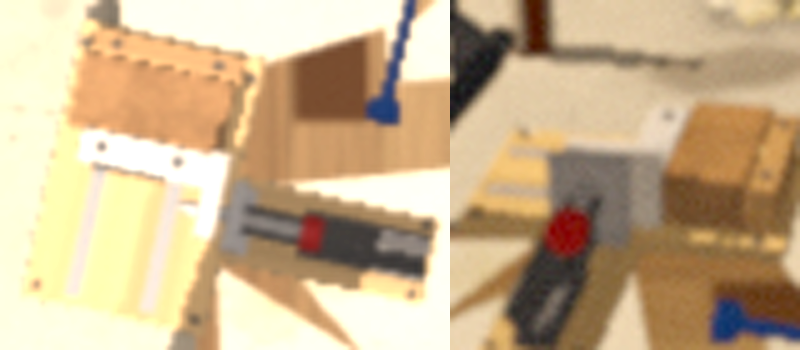

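The head sits at (272,206), where home projects to. The pin's tip shows past the jaw's eye plate, and the cork is flush between jaw and stop. Handing in.

```bash
python3 -c "
from rig import workorder; print(workorder.finish_job())"
```

```text
the job is handed in; nothing more can be done
None
```

I've handed the job in at about 28 s: the cork is clamped square between the jaw and the stop, the red pin's head is fully home through both eyes, and I touched nothing else on the bench.

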